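# Shut, latch and code-lock the sprung stock case

## Task

Push the sprung lid of the blue stock case gently down until you feel it seat, without forcing it, and while holding it there turn its red latch fully home under the steel keeper so that the lid stays shut on its own. Then lock the case by pressing its three coloured keys fully down, one at a time: blue, then red, then yellow. Leave the red bin, the tape roll and the carton where they are, and finish with the keys released.

Things in the scene. Friction and masses are not known exactly. Their poses are not given: they have to be found in the camera images.
- case: Blue plastic stock case fixed to the bench, 214 x 214 mm, walls 80 mm high, with the grey lock module (180 mm along x, 78 mm along y, 85 mm high, centre at y = +155 mm) on its left side. Origin: centre of the case's underside, on the bench; z up, x from the hinge towards the keeper. The bench is at height 0.
- hinge_line (a point): Middle of the lid's hinge axis, on posts at the case's near side, at x = -110 mm, z = 112 mm in the case's frame; same axes as the case. The axis runs along the case's y.
- lid (a joint): Angle of the grey lid (232 mm long from the hinge, 224 mm wide, 8 mm thick), rad. 0 = its underside level with the hinge line; it grows as the far edge rises. A spring lifts it to about 0.3 to 0.6 rad unless it is held; pushing it down takes about 7 N at the latch. It seats on a hard rubber bar under its far edge, at an angle that differs from case to case, +0.04 to -0.12, and must be felt.
- latch (a joint): Angle of the red latch about its pivot, which is square to the lid, rad. 0 = its arm points to the case's -y (right), 1.57 = its arm points straight at the keeper (home), stop at 1.62. It turns anticlockwise seen from above and stays where it is left (about 0.1 N m).
- latch_grip (a point): Grip point on the latch's pivot axis, 160 mm from the hinge line along the lid, 38 mm above the lid's underside. The handle is an upright red rib 70 mm long (this point's x, which points along the latch's arm), 16 mm thick (y), 32 mm high (z, square to the lid): its top is 9 mm above this point, and the disc round its foot (radius 34 mm) is 22 mm below it.
- latch_tip (a point): End of the latch's arm (26 mm wide, 8 mm thick, lying on the lid), at mid-thickness, 97 mm from the pivot axis. Same axes as latch_grip.
- keeper_line (a point): Point fixed to the case at the middle of the keeper, x = 145 mm, z = 121 mm in the case's frame; same axes as the case. The steel keeper is a hook open towards the hinge: roof 34 x 40 mm, 8 mm thick, post at x = 150 to 162 mm. It is set with the lid's seat (roof's underside 103 to 140 mm high): the arm passes under the roof only with the lid right down on its seat, with 2 to 4 mm to spare.
- key_blue (a joint): Travel of the blue key, m: 0 = up, 0.006 = fully down (5 N); it springs back.
- key_red (a joint): Travel of the red key, m: 0 = up, 0.006 = fully down (5 N); it springs back.
- key_yellow (a joint): Travel of the yellow key, m: 0 = up, 0.006 = fully down (5 N); it springs back.
- key_blue_top (a point): Centre of the top of the blue round key, radius 17 mm, one of three in a row 55 mm apart along the case's x on the lock module, in any order; z up. It is pressed straight down. It stands 10 mm above its black collar (radius 25 mm).
- key_red_top (a point): Centre of the top of the red round key, radius 17 mm, one of three in a row 55 mm apart along the case's x on the lock module, in any order; z up. It is pressed straight down. It stands 10 mm above its black collar (radius 25 mm).
- key_yellow_top (a point): Centre of the top of the yellow round key, radius 17 mm, one of three in a row 55 mm apart along the case's x on the lock module, in any order; z up. It is pressed straight down. It stands 10 mm above its black collar (radius 25 mm).
- bin: Bystander, to be left alone: red open stock bin, 150 x 110 x 70 mm. Origin: centre of its underside.
- tape: Bystander, to be left alone: roll of brown packing tape lying flat, 104 mm across, 48 mm high. Origin: centre of its underside.
- carton: Bystander, to be left alone: small cardboard carton, 130 x 90 x 70 mm. Origin: centre of its underside.

How it is judged:
By the outcome, as a careful person would: the job done as asked, in the order asked, and still so for the second after the job is handed in, with the robot touching nothing.
It also fails if it takes over 54 s, if anything falls off the work surface, if the arm or the gripper's body presses on something with over 40 N, if the wrist force passes 120 N, or if a joint passes its speed limit or range.

## Robot

A 6-joint arm with a two-finger parallel gripper is mounted at the origin on the work surface. World frame = base frame: x ahead of the robot, y to its left, z up, the work surface at z = 0. Lengths are in mm, angles in rad, forces in N, time in s.
With the tool pointing down it reaches from about 400 to 925 mm from the base axis. Payload 12.5 kg.
Tool frame: the origin (TCP) lies at the very end of the fingers, on their centre line; the grasp point (between the pads) lies behind it (env.grip_depth is the z of the grasp point in the tool frame, in mm); z points along the fingers, y is the line along which they close (so a half turn about z gives the same grasp; the last joint's range is limited). The gripper opens to 95 mm and grips with 3 to 60 N. Pads are 20 mm wide; open, the fingers measure 119 mm over their backs; the gripper's body (75 mm by 180 mm) begins 59 mm behind the grasp point.
Start: joints at [-1.224, 0.491, 1.559, -0, 1.092, -0.106], TCP at [273.453, -562.024, 214.661] pointing down, gripper open.
Joint ranges: [-3.1, 3.1], [-0.84, 2.19], [0.05, 2.79], [-1.13, 4.28], [0.06, 2.93], [-2.69, 2.69]. Speed limits (rad/s): [2.22, 2.22, 2.79, 3.14, 3.14, 3.14].

## Interface

Orientations are given as [roll, pitch, yaw] about the fixed x, y, z axes, in that order (R = Rz(yaw) Ry(pitch) Rx(roll)).
In Python, from cell import env, optics gives the robot as it stands.
- The arm moves only by the tool step_arm, never from a script. Its argument "moves" is a list of rows, each an object of numbers: "tx", "ty", "tz": the shift along the tool's x, y, z in mm; "roll": the turn about the tool's z in rad. In form: [{"tx": .., "ty": .., "tz": .., "roll": ..}, ...]. A call has 1 to 12 rows; each row is the pose to reach, as a shift and turn from the pose commanded when the call began, along the tool's axes at that moment; what a row does not reach only later rows make up. A row lasts 1/12 s, in which the tool goes at most 41.7 mm and 7.16 degrees, less where a joint would pass 70% of its speed; a pose out of reach is approached as far as the arm can. A call with a gripper value outside its range is refused whole. "grip" is the finger opening in mm, from 0 to 95.1, set as the call begins (left out, the last holds). The fingers move at their own pace and stop on an object; the grip force is fixed at half the most. Time passes only in rows, so rows that repeat a pose let the fingers close. It gives the time, the measured TCP pose, the force, the opening and the grip force at its end, in the units of the state.
- env.state(): the state, without advancing time (a new reading comes with each control period).
- optics.read_camera(name): name is "scene" or "top"; returns a dict with "pixels" (480x640x3 uint8, blue, green, red), "mtx" (3x3 intrinsics, pixels), "dist" ([k1, k2, p1, p2, k3] as OpenCV has them; the pictures are not rectified), "view" (4x4, takes a point from world to camera coordinates). Camera axes: x right, y down, z forward; pixel columns grow to the right and rows downward; lengths in mm; the calibration is good to about 2 mm. A picture is of the moment at which its call begins. There is no depth.
- env.job_done(): hands the job in; it is judged then, once.
The state is a dict: "t": time; "joints": joint angles; "qvel": joint speeds; "tau": joint torques, N m; "eef_pos": TCP position; "tcp_rot": TCP orientation; "ft_force": force on the tool from outside, world axes, zero at the start; "moment": the same for the moment, N m; "opening": opening from 0.0 (shut) to 1.0 (fully open); "grip_force": force on a finger pad.
Only numpy, scipy, OpenCV 4.12 (cv2) and the standard library are available. Lean on these libraries where they do the work, as an engineer would, in place of code of your own. Each camera call takes 0.05 s, during which the arm holds its last target. There are 200 camera calls.

## Working session

There is one attempt and no reset: what is moved stays moved. The work goes in short steps, Python scripts to look and compute and a tool call to move; the robot and the scene stay as the last step left them, time stands still between calls to the robot, and variables do not carry over. Pictures are saved under pics/ and viewed, at most 10 in all, crops included, and the job is handed in when it is done.

Besides the shell and the picture viewer there is one more tool, called by a JSON object that holds its "name" and its "arguments". step_arm: Moves the arm, as the interface text tells. Its arguments: {"type":"object","properties":{"moves":{"type":"array"},"grip":{"type":"number"}},"required":["moves"]}

```bash
ls; mkdir -p pics
python3 - <<'E'
from cell import env, optics
import cv2, numpy as np
for n in ("scene","top"):
    d=optics.read_camera(n); cv2.imwrite(f"pics/{n}0.png",d["pixels"])
    print(n,np.round(d["mtx"],1).tolist(),np.round(d["dist"],4),np.round(d["view"],4).tolist())
print(env.state(),env.grip_depth)
E
```

```text
pics
scene [[450.5, 0.0, 321.2], [0.0, 450.5, 246.1], [0.0, 0.0, 1.0]] [-0.0022  0.      0.      0.      0.    ] [[-0.7282, 0.6853, -0.0144, 370.2672], [0.5469, 0.5683, -0.6148, -245.2479], [-0.4131, -0.4555, -0.7886, 1178.1175], [0.0, 0.0, 0.0, 1.0]]
top [[532.4, 0.0, 320.9], [0.0, 532.4, 239.4], [0.0, 0.0, 1.0]] [-0.0494  0.      0.      0.      0.    ] [[0.0028, -0.9999, -0.0153, 49.0647], [-0.9842, -0.0, -0.1772, 576.2056], [0.1772, 0.0156, -0.984, 978.4002], [0.0, 0.0, 0.0, 1.0]]
{'t': 0.1, 'joints': array([-1.22358758e+00,  4.91501755e-01,  1.55936017e+00,  2.39457267e-05,
        1.09167988e+00, -1.05615419e-01]), 'qvel': array([ 0.00068315,  0.00041289, -0.00079943, -0.00020766,  0.00191809,
        0.00023633]), 'tau': array([ 3.20572894e-03, -6.13624120e+01, -2.58604538e+01,  6.94169174e-02,
        4.70756495e-02, -8.01223518e-05]), 'eef_pos': array([ 273.39215528, -561.8171446 ,  214.12840039]), 'tcp_rot': array([-3.14065103e+00, -1.21179798e-04,  4.52813063e-01]), 'ft_force': array([-0.19276874, -0.40274613,  1.26244306]), 'moment': array([-0.03653086,  0.00808031,  0.01002968]), 'grip_force': 0.0, 'opening': 0.9994145211541864} -18.8
```

View pics/scene0.png

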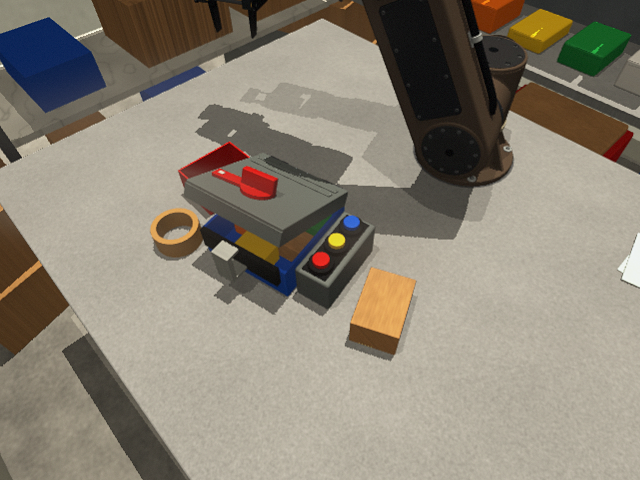

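View pics/top0.png

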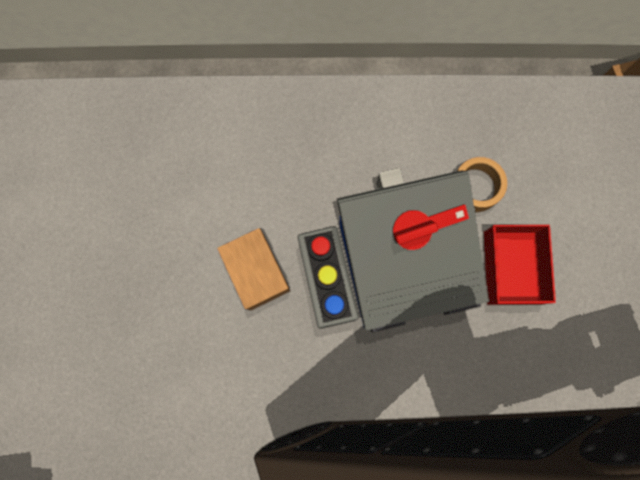

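The scene view shows the lid sprung up, with the latch arm pointing to the case's -y. The keys are at about (320,260) red, (337,241) yellow and (351,223) blue, and the keeper is at (225,258). In the top view the keys are at (320,246), (328,275) and (335,305), the keeper at (391,178), the rib at about (415,231) and the white tip mark at (459,214).

```bash
cat > h.py <<'E'
import cv2, numpy as np
from cell import env, optics
def ray(d,uv):
    V=d["view"];p=cv2.undistortPoints(np.array([[uv]],float),d["mtx"],d["dist"])[0,0]
    o=-V[:3,:3].T@V[:3,3];v=V[:3,:3].T@np.r_[p,1];return o,v/np.linalg.norm(v)
def tri(a,ua,b,ub):
    o1,v1=ray(a,ua);o2,v2=ray(b,ub)
    s=np.linalg.lstsq(np.c_[v1,-v2],o2-o1,rcond=None)[0]
    p,q=o1+s[0]*v1,o2+s[1]*v2;return (p+q)/2,np.linalg.norm(p-q)
def plane(d,uv,z):
    o,v=ray(d,uv);return o+v*(z-o[2])/v[2]
def blob(d,col,box):
    x0,y0,x1,y1=box;h=cv2.cvtColor(d["pixels"][y0:y1,x0:x1],cv2.COLOR_BGR2HSV)
    H,S,W=cv2.split(h)
    m={"red":((H<8)|(H>172))&(S>150)&(W>70),"yellow":(H>20)&(H<35)&(S>150)&(W>100),"blue":(H>100)&(H<125)&(S>150)&(W>120),"white":(S<60)&(W>150)}[col].astype(np.uint8)
    n,l,st,c=cv2.connectedComponentsWithStats(m);i=1+np.argmax(st[1:,4])
    return c[i]+[x0,y0],st[i,4],(l==i)
E
python3 - <<'E'
from h import *
s=optics.read_camera("scene");t=optics.read_camera("top")
K={}
for c,bs,bt in (("red",(305,245,332,275),(305,230,336,260)),("yellow",(325,228,350,256),(312,260,343,290)),("blue",(340,210,362,234),(318,290,352,320)),("white",(210,165,232,182),(450,205,468,222))):
    a,na,_=blob(s,c,bs);b,nb,_=blob(t,c,bt);p,e=tri(s,a,t,b);K[c]=p
    print(c,a.round(1),na,b.round(1),nb,p.round(1),"gap",e.round(1))
d=K["red"]-K["blue"];yaw=np.arctan2(d[1],d[0]);print("yaw",yaw,"len",np.linalg.norm(d))
Rz=np.array([[np.cos(yaw),-np.sin(yaw),0],[np.sin(yaw),np.cos(yaw),0],[0,0,1]])
O=(K["red"]+K["yellow"]+K["blue"])/3*[1,1,0]-Rz@[0,155,0]
print("O",O.round(1),"white in case",(Rz.T@(K["white"]-O)).round(1))
def P(v):return O+Rz@np.array(v,float)
import cv2
S=s["pixels"].copy();T=t["pixels"].copy()
for th in (.3,.4,.5,.6):
    c_,s_=np.cos(th),np.sin(th)
    for q in ((160,0,47),(232,112,8),(232,-112,8)):
        w=P([-110+q[0]*c_-q[2]*s_,q[1],112+q[0]*s_+q[2]*c_])
        for im,d in((S,s),(T,t)):
            uv=cv2.projectPoints(w.reshape(1,3),cv2.Rodrigues(d["view"][:3,:3])[0],d["view"][:3,3],d["mtx"],d["dist"])[0][0,0]
            print(th,q,uv.round(0)); cv2.circle(im,tuple(int(x) for x in uv.round()),1,(255,255,0),-1)
cv2.imwrite("pics/c1.png",np.hstack([cv2.resize(S[130:310,165:385],None,fx=1.8,fy=1.8),cv2.resize(T[150:330,300:520],None,fx=1.8,fy=1.8)]))
E
```

```text
red [320.5 259.6] 255 [320.3 245.4] 297 [556.   50.3 101. ] gap 0.5
yellow [336.  239.5] 200 [327.1 274.5] 300 [502.1  37.5 103.2] gap 0.2
blue [351.2 221.5] 165 [334.1 304.3] 279 [448.1  25.1 103.1] gap 0.6
white [221.2 172. ] 9 [459.5 213.8] 28 [ 594.7 -185.5  190.7] gap 0.5
yaw 0.22888228978588995 len 110.77176006969489
O [ 537.2 -113.3    0. ] white in case [ 39.6 -83.3 190.7]
0.3 (160, 0, 47) [258. 180.]
0.3 (160, 0, 47) [414. 229.]
0.3 (232, 112, 8) [281. 240.]
0.3 (232, 112, 8) [337. 201.]
0.3 (232, -112, 8) [185. 189.]
0.3 (232, -112, 8) [464. 172.]
0.4 (160, 0, 47) [260. 171.]
0.4 (160, 0, 47) [417. 234.]
0.4 (232, 112, 8) [283. 228.]
0.4 (232, 112, 8) [338. 202.]
0.4 (232, -112, 8) [185. 178.]
0.4 (232, -112, 8) [469. 173.]
0.5 (160, 0, 47) [263. 163.]
0.5 (160, 0, 47) [420. 239.]
0.5 (232, 112, 8) [286. 216.]
0.5 (232, 112, 8) [340. 206.]
0.5 (232, -112, 8) [187. 166.]
0.5 (232, -112, 8) [474. 175.]
0.6 (160, 0, 47) [266. 154.]
0.6 (160, 0, 47) [424. 245.]
0.6 (232, 112, 8) [290. 203.]
0.6 (232, 112, 8) [342. 210.]
0.6 (232, -112, 8) [189. 154.]
0.6 (232, -112, 8) [479. 179.]
```

View pics/c1.png

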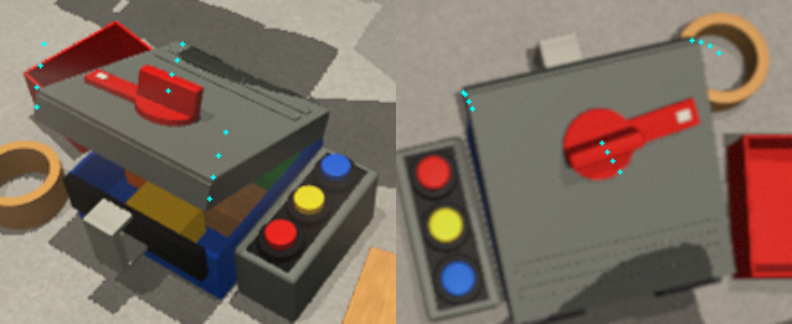

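The crop shows the lid at about 0.36 rad, judging by its corners and the tip mark, and the latch at about +0.09 rad already. Next I move above the rib with the fingers straddling it.

{"name": "step_arm", "arguments": {"moves": [{"tz":-30},{"tx":462,"ty":-282,"tz":-45,"roll":-1.347},{"tx":462,"ty":-282,"tz":-45,"roll":-1.347},{"tx":462,"ty":-282,"tz":-45,"roll":-1.347},{"tx":462,"ty":-282,"tz":-45,"roll":-1.347},{"tx":462,"ty":-282,"tz":-45,"roll":-1.347},{"tx":462,"ty":-282,"tz":-45,"roll":-1.347},{"tx":462,"ty":-282,"tz":-45,"roll":-1.347},{"tx":462,"ty":-282,"tz":-45,"roll":-1.347},{"tx":462,"ty":-282,"tz":-45,"roll":-1.347},{"tx":462,"ty":-282,"tz":-45,"roll":-1.347},{"tx":462,"ty":-282,"tz":-45,"roll":-1.347}], "grip": 50}}

```text
validation failed for argument at $.mo...
```

{"name": "step_arm", "arguments": {"moves": [{"tx":0,"ty":0,"tz":-30,"roll":0},{"tx":462,"ty":-282,"tz":-45,"roll":-1.347},{"tx":462,"ty":-282,"tz":-45,"roll":-1.347},{"tx":462,"ty":-282,"tz":-45,"roll":-1.347},{"tx":462,"ty":-282,"tz":-45,"roll":-1.347},{"tx":462,"ty":-282,"tz":-45,"roll":-1.347},{"tx":462,"ty":-282,"tz":-45,"roll":-1.347},{"tx":462,"ty":-282,"tz":-45,"roll":-1.347},{"tx":462,"ty":-282,"tz":-45,"roll":-1.347},{"tx":462,"ty":-282,"tz":-45,"roll":-1.347},{"tx":462,"ty":-282,"tz":-45,"roll":-1.347},{"tx":462,"ty":-282,"tz":-45,"roll":-1.347}], "grip": 50}}

```text
t: 1.2
eef_pos: [521.4, -174.3, 257.5]
tcp_rot: [3.141, 0.0, 1.806]
ft_force: [0.5, 0.1, -0.3]
opening: 0.526
grip_force: 0.0
```

{"name": "step_arm", "arguments": {"moves": [{"tx":0,"ty":0,"tz":0,"roll":0},{"tx":0,"ty":0,"tz":0,"roll":0},{"tx":0,"ty":0,"tz":0,"roll":0}]}}

```text
t: 1.45
eef_pos: [520.5, -176.4, 257.1]
tcp_rot: [-3.141, 0.0, 1.8]
ft_force: [-0.1, 0.3, -0.0]
opening: 0.527
grip_force: 0.0
```

{"name": "step_arm", "arguments": {"moves": [{"tx":29,"ty":30,"tz":0,"roll":0},{"tx":58,"ty":60,"tz":0,"roll":0},{"tx":58,"ty":60,"tz":10,"roll":0},{"tx":58,"ty":60,"tz":22,"roll":0},{"tx":58,"ty":60,"tz":22,"roll":0},{"tx":58,"ty":60,"tz":22,"roll":0}]}}

```text
t: 1.95
eef_pos: [565.3, -107.5, 235.0]
tcp_rot: [-3.14, -0.0, 1.798]
ft_force: [0.0, -0.5, 0.7]
opening: 0.525
grip_force: 0.0
```

Run:
```python
from h import *
s=optics.read_camera("scene");t=optics.read_camera("top");print(env.state()["eef_pos"])
cv2.imwrite("pics/c2.png",np.hstack([cv2.resize(s["pixels"][90:290,165:365],None,fx=2,fy=2),cv2.resize(t["pixels"][140:340,310:510],None,fx=2,fy=2)]))
```

```text
[ 565.77201508 -107.42459794  235.90096654]
```

View pics/c2.png

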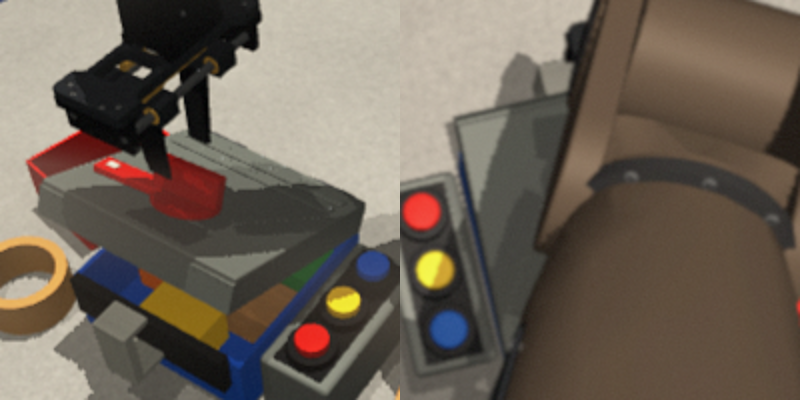

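The scene view shows the fingers straddling the rib, with the front finger at about (155,170) in the crop. I now lower slowly until contact.

{"name": "step_arm", "arguments": {"moves": [{"tx":0,"ty":0,"tz":12,"roll":0},{"tx":0,"ty":0,"tz":24,"roll":0},{"tx":0,"ty":1,"tz":32,"roll":0},{"tx":0,"ty":2,"tz":36,"roll":0},{"tx":0,"ty":3,"tz":40,"roll":0},{"tx":0,"ty":4,"tz":44,"roll":0},{"tx":0,"ty":4,"tz":44,"roll":0}]}}

```text
t: 2.63
eef_pos: [570.1, -105.4, 191.1]
tcp_rot: [3.141, 0.0, 1.8]
ft_force: [0.3, -0.6, 0.6]
opening: 0.528
grip_force: 0.1
```

{"name": "step_arm", "arguments": {"moves": [{"tx":0,"ty":1,"tz":4,"roll":0},{"tx":0,"ty":2,"tz":8,"roll":0},{"tx":0,"ty":3,"tz":12,"roll":0},{"tx":0,"ty":4,"tz":16,"roll":0},{"tx":0,"ty":4,"tz":16,"roll":0}]}}

```text
t: 3.05
eef_pos: [573.7, -104.3, 174.5]
tcp_rot: [-3.141, -0.0, 1.8]
ft_force: [1.1, 0.4, 1.8]
opening: 0.529
grip_force: 0.6
```

{"name": "step_arm", "arguments": {"moves": [{"tx":0,"ty":1,"tz":3,"roll":0},{"tx":0,"ty":2,"tz":6,"roll":0},{"tx":0,"ty":3,"tz":9,"roll":0},{"tx":0,"ty":4,"tz":12,"roll":0},{"tx":0,"ty":4,"tz":12,"roll":0}]}}

```text
t: 3.47
eef_pos: [577.5, -103.4, 162.6]
tcp_rot: [-3.141, -0.0, 1.8]
ft_force: [-1.4, -0.4, 1.8]
opening: 0.529
grip_force: 0.9
```

Run:
```python
from h import *
s=optics.read_camera("scene");x=env.state();print(x["eef_pos"],x["ft_force"],x["moment"])
cv2.imwrite("pics/c3.png",cv2.resize(s["pixels"][110:310,165:385],None,fx=3,fy=3,interpolation=cv2.INTER_CUBIC))
```

```text
[ 577.42711046 -103.43146959  162.82680134] [-1.75628348 -0.62539142  1.7074857 ] [-0.01330527  0.1579483   0.02008603]
```

View pics/c3.png

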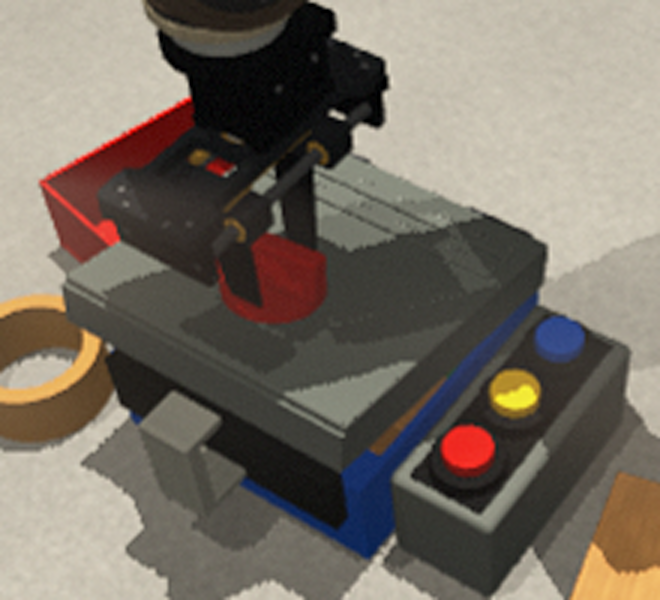

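The picture shows the fingertips on the red disc, at about (245,300), with the lid coming down. I continue along the arc.

{"name": "step_arm", "arguments": {"moves": [{"tx":0,"ty":1,"tz":3,"roll":0},{"tx":0,"ty":2,"tz":6,"roll":0},{"tx":0,"ty":2,"tz":9,"roll":0},{"tx":0,"ty":3,"tz":12,"roll":0},{"tx":0,"ty":3,"tz":12,"roll":0}]}}

```text
t: 3.93
eef_pos: [580.7, -102.7, 150.8]
tcp_rot: [-3.142, -0.0, 1.8]
ft_force: [-0.0, 0.5, 1.8]
opening: 0.525
grip_force: 1.2
```

{"name": "step_arm", "arguments": {"moves": [{"tx":0,"ty":1,"tz":3,"roll":0},{"tx":0,"ty":2,"tz":6,"roll":0},{"tx":0,"ty":2,"tz":9,"roll":0},{"tx":0,"ty":2,"tz":9,"roll":0}]}}

```text
t: 4.27
eef_pos: [582.8, -102.3, 141.8]
tcp_rot: [3.141, 0.0, 1.8]
ft_force: [0.2, 0.4, 2.9]
opening: 0.524
grip_force: 1.4
```

{"name": "step_arm", "arguments": {"moves": [{"tx":0,"ty":0,"tz":2,"roll":0},{"tx":0,"ty":0.5,"tz":4,"roll":0},{"tx":0,"ty":0.5,"tz":5,"roll":0},{"tx":0,"ty":0.5,"tz":5,"roll":0}]}}

```text
t: 4.6
eef_pos: [583.4, -102.2, 137.3]
tcp_rot: [3.141, 0.0, 1.8]
ft_force: [2.7, 1.4, 4.1]
opening: 0.527
grip_force: 1.7
```

{"name": "step_arm", "arguments": {"moves": [{"tx":0,"ty":0,"tz":1,"roll":0},{"tx":0,"ty":0,"tz":2,"roll":0},{"tx":0,"ty":0,"tz":3,"roll":0},{"tx":0,"ty":0,"tz":3,"roll":0}]}}

```text
t: 4.93
eef_pos: [583.5, -102.2, 134.5]
tcp_rot: [3.14, 0.001, 1.8]
ft_force: [3.0, 2.4, 3.8]
opening: 0.523
grip_force: 2.0
```

{"name": "step_arm", "arguments": {"moves": [{"tx":0,"ty":0,"tz":1,"roll":0},{"tx":0,"ty":0,"tz":2,"roll":0},{"tx":0,"ty":0,"tz":3,"roll":0},{"tx":0,"ty":0,"tz":3,"roll":0}]}}

```text
t: 5.27
eef_pos: [583.5, -102.4, 131.5]
tcp_rot: [3.14, 0.001, 1.8]
ft_force: [3.5, 1.4, 4.3]
opening: 0.527
grip_force: 2.1
```

{"name": "step_arm", "arguments": {"moves": [{"tx":0,"ty":0,"tz":1,"roll":0},{"tx":0,"ty":0,"tz":2,"roll":0},{"tx":0,"ty":0,"tz":3,"roll":0},{"tx":0,"ty":0,"tz":3,"roll":0}]}}

```text
t: 5.6
eef_pos: [583.4, -102.4, 128.5]
tcp_rot: [3.141, 0.001, 1.8]
ft_force: [3.2, 0.1, 4.9]
opening: 0.523
grip_force: 2.2
```

{"name": "step_arm", "arguments": {"moves": [{"tx":0,"ty":0,"tz":1,"roll":0},{"tx":0,"ty":0,"tz":2,"roll":0},{"tx":0,"ty":0,"tz":3,"roll":0},{"tx":0,"ty":0,"tz":3,"roll":0}]}}

```text
t: 5.93
eef_pos: [583.6, -102.4, 125.7]
tcp_rot: [3.14, 0.001, 1.8]
ft_force: [4.2, 2.3, 6.1]
opening: 0.523
grip_force: 3.0
```

{"name": "step_arm", "arguments": {"moves": [{"tx":0,"ty":0,"tz":1,"roll":0},{"tx":0,"ty":0,"tz":2,"roll":0},{"tx":0,"ty":0,"tz":3,"roll":0},{"tx":0,"ty":0,"tz":3,"roll":0}]}}

```text
t: 6.27
eef_pos: [583.8, -102.3, 122.8]
tcp_rot: [3.14, 0.001, 1.8]
ft_force: [5.4, 1.3, 7.3]
opening: 0.526
grip_force: 3.4
```

{"name": "step_arm", "arguments": {"moves": [{"tx":0,"ty":0,"tz":1,"roll":0},{"tx":0,"ty":0,"tz":2,"roll":0},{"tx":0,"ty":0,"tz":3,"roll":0},{"tx":0,"ty":0,"tz":3,"roll":0}]}}

```text
t: 6.6
eef_pos: [583.9, -102.4, 119.9]
tcp_rot: [3.139, 0.001, 1.8]
ft_force: [5.4, 2.1, 6.8]
opening: 0.524
grip_force: 3.6
```

{"name": "step_arm", "arguments": {"moves": [{"tx":0,"ty":0,"tz":1,"roll":0},{"tx":0,"ty":0,"tz":2,"roll":0},{"tx":0,"ty":0,"tz":3,"roll":0},{"tx":0,"ty":0,"tz":3,"roll":0}]}}

```text
t: 6.93
eef_pos: [584.0, -102.4, 117.6]
tcp_rot: [3.139, 0.001, 1.8]
ft_force: [4.1, 2.7, 14.3]
opening: 0.525
grip_force: 6.7
```

{"name": "step_arm", "arguments": {"moves": [{"tx":0,"ty":0,"tz":0.5,"roll":0},{"tx":0,"ty":0,"tz":0.5,"roll":0},{"tx":0,"ty":0,"tz":0.5,"roll":0}]}}

```text
t: 7.18
eef_pos: [584.0, -102.4, 117.5]
tcp_rot: [3.139, 0.002, 1.8]
ft_force: [3.6, 3.6, 18.1]
opening: 0.526
grip_force: 9.0
```

Seated: the last 0.5 mm commanded moved the tool only 0.1 mm, and the force went up by 4 N. I close on the rib while holding the lid down.

{"name": "step_arm", "arguments": {"moves": [{"tx":0,"ty":1,"tz":0,"roll":0},{"tx":0,"ty":2,"tz":0,"roll":0},{"tx":0,"ty":3,"tz":0,"roll":0},{"tx":0,"ty":3,"tz":0,"roll":0},{"tx":0,"ty":3,"tz":0,"roll":0},{"tx":0,"ty":3,"tz":0,"roll":0}], "grip": 8}}

```text
t: 7.68
eef_pos: [587.7, -101.6, 117.1]
tcp_rot: [3.137, 0.002, 1.8]
ft_force: [6.8, 5.7, 9.7]
opening: 0.182
grip_force: 29.7
```

{"name": "step_arm", "arguments": {"moves": [{"tx":0,"ty":0.5,"tz":0.5,"roll":0},{"tx":0,"ty":0.7,"tz":1,"roll":0},{"tx":0,"ty":0.7,"tz":1,"roll":0}]}}

```text
t: 7.93
eef_pos: [587.8, -101.5, 116.5]
tcp_rot: [3.139, 0.002, 1.8]
ft_force: [4.2, 3.2, 17.7]
opening: 0.183
grip_force: 29.9
```

{"name": "step_arm", "arguments": {"moves": [{"tx":0,"ty":0,"tz":0,"roll":-0.1},{"tx":0,"ty":0,"tz":0,"roll":-0.2},{"tx":0,"ty":0,"tz":0,"roll":-0.3},{"tx":0,"ty":0,"tz":0,"roll":-0.4},{"tx":0,"ty":0,"tz":0,"roll":-0.5},{"tx":0,"ty":0,"tz":0,"roll":-0.6},{"tx":0,"ty":0,"tz":0,"roll":-0.6}]}}

```text
t: 8.52
eef_pos: [588.1, -101.3, 116.3]
tcp_rot: [3.139, 0.003, 2.406]
ft_force: [8.0, 5.5, 13.1]
opening: 0.181
grip_force: 30.9
```

{"name": "step_arm", "arguments": {"moves": [{"tx":0,"ty":0,"tz":0.4,"roll":-0.1},{"tx":0,"ty":0,"tz":0.4,"roll":-0.2},{"tx":0,"ty":0,"tz":0.4,"roll":-0.3},{"tx":0,"ty":0,"tz":0.4,"roll":-0.4},{"tx":0,"ty":0,"tz":0.4,"roll":-0.5},{"tx":0,"ty":0,"tz":0.4,"roll":-0.5}]}}

```text
t: 9.02
eef_pos: [588.0, -100.9, 115.9]
tcp_rot: [3.141, 0.004, 2.907]
ft_force: [5.8, 8.5, 15.0]
opening: 0.169
grip_force: 34.4
```

Run:
```python
from h import *
s=optics.read_camera("scene");x=env.state();print(x["eef_pos"],x["ft_force"],x["moment"],x["tcp_rot"],x["joints"])
cv2.imwrite("pics/c4.png",cv2.resize(s["pixels"][140:310,165:345],None,fx=3.5,fy=3.5,interpolation=cv2.INTER_CUBIC))
```

```text
[ 588.01172411 -100.91411082  115.93390013] [ 6.28856058  7.90357975 14.52300602] [ 0.81117606 -0.81504397  0.11494131] [3.14113993 0.00379559 2.90210771] [-2.80926555e-01  5.63031430e-01  1.73389518e+00  8.17973613e-04
  8.40892631e-01 -1.61278307e+00]
```

View pics/c4.png

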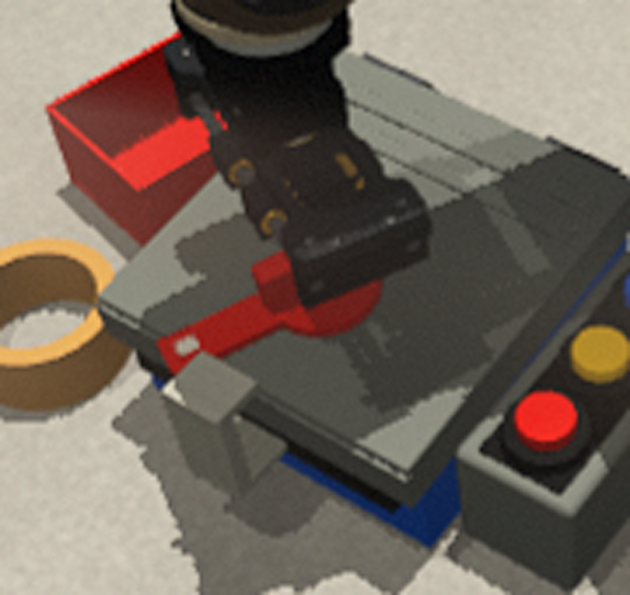

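The latch arm is nearing the keeper, which is at about (210,390) in the crop. I press a little more and turn on in two stages.

{"name": "step_arm", "arguments": {"moves": [{"tx":0,"ty":0,"tz":0.5,"roll":-0.05},{"tx":0,"ty":0,"tz":0.5,"roll":-0.1},{"tx":0,"ty":0,"tz":0.5,"roll":-0.15},{"tx":0,"ty":0,"tz":0.5,"roll":-0.2},{"tx":0,"ty":0,"tz":0.5,"roll":-0.25},{"tx":0,"ty":0,"tz":0.5,"roll":-0.25}]}}

```text
t: 9.57
eef_pos: [587.9, -100.8, 115.7]
tcp_rot: [-3.141, 0.004, -3.13]
ft_force: [5.2, 10.3, 18.4]
opening: 0.169
grip_force: 37.0
```

Run:
```python
from h import *
x=env.state();print(x["eef_pos"],x["ft_force"],x["moment"],x["tcp_rot"])
```

```text
[ 587.93630081 -100.76867417  115.73110029] [ 5.22788245 10.2750259  18.40279963] [ 1.14942894 -0.64704185  0.1605571 ] [-3.14136863  0.00382517 -3.12994479]
```

{"name": "step_arm", "arguments": {"moves": [{"tx":0,"ty":0,"tz":0,"roll":-0.05},{"tx":0,"ty":0,"tz":0,"roll":-0.1},{"tx":0,"ty":0,"tz":0,"roll":-0.15},{"tx":0,"ty":0,"tz":0,"roll":-0.2},{"tx":0,"ty":0,"tz":0,"roll":-0.225},{"tx":0,"ty":0,"tz":0,"roll":-0.225}]}}

```text
t: 10.07
eef_pos: [587.9, -100.5, 115.7]
tcp_rot: [-3.141, 0.004, -2.907]
ft_force: [5.7, 10.1, 18.2]
opening: 0.169
grip_force: 36.4
```

Run:
```python
from h import *
x=env.state();print(x["eef_pos"],x["ft_force"],x["moment"],x["tcp_rot"][2]+6.28319)
s=optics.read_camera("scene")
cv2.imwrite("pics/c5.png",cv2.resize(s["pixels"][170:290,175:325],None,fx=4,fy=4,interpolation=cv2.INTER_CUBIC))
```

```text
[ 587.85195753 -100.51166343  115.72910135] [ 5.71743901 10.09068261 18.18122583] [ 1.99901026 -0.55615911  0.03856761] 3.376342453638497
```

View pics/c5.png

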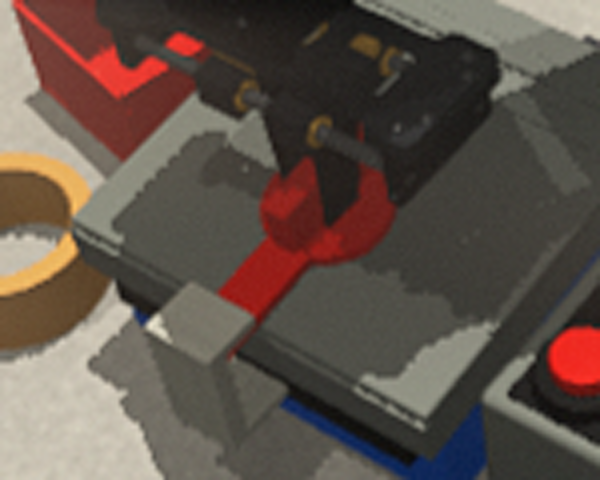

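The arm is under the keeper roof, at about (240,310) in the crop. I turn slightly more to check for the stop.

{"name": "step_arm", "arguments": {"moves": [{"tx":0,"ty":0,"tz":0,"roll":-0.02},{"tx":0,"ty":0,"tz":0,"roll":-0.035},{"tx":0,"ty":0,"tz":0,"roll":-0.035}]}}

```text
t: 10.37
eef_pos: [587.8, -100.5, 115.7]
tcp_rot: [-3.141, 0.004, -2.873]
ft_force: [5.6, 9.6, 19.4]
opening: 0.165
grip_force: 36.3
```

Run:
```python
from h import *
x=env.state();print(x["eef_pos"],x["ft_force"],x["moment"],x["tcp_rot"][2]+6.28319)
```

```text
[ 587.82119722 -100.47757895  115.71854474] [ 5.57202715  9.58242035 19.40074846] [ 2.18785251 -0.51419621 -0.00574845] 3.4103713235415136
```

{"name": "step_arm", "arguments": {"moves": [{"tx":0,"ty":0,"tz":0,"roll":0},{"tx":0,"ty":0,"tz":0,"roll":0},{"tx":0,"ty":0,"tz":0,"roll":0},{"tx":0,"ty":0,"tz":-1,"roll":0},{"tx":0,"ty":0,"tz":-3,"roll":0},{"tx":0,"ty":0,"tz":-6,"roll":0},{"tx":0,"ty":0,"tz":-15,"roll":0},{"tx":0,"ty":0,"tz":-35,"roll":0},{"tx":0,"ty":0,"tz":-65,"roll":0},{"tx":0,"ty":0,"tz":-85,"roll":0},{"tx":0,"ty":0,"tz":-85,"roll":0}], "grip": 45}}

```text
t: 11.28
eef_pos: [587.4, -101.7, 202.9]
tcp_rot: [-3.139, 0.004, -2.873]
ft_force: [0.5, -0.7, 1.1]
opening: 0.472
grip_force: 0.0
```

{"name": "step_arm", "arguments": {"moves": [{"tx":0,"ty":0,"tz":0,"roll":0.1},{"tx":0,"ty":0,"tz":0,"roll":0.2},{"tx":0,"ty":0,"tz":0,"roll":0.3},{"tx":0,"ty":0,"tz":0,"roll":0.4},{"tx":0,"ty":0,"tz":0,"roll":0.5},{"tx":0,"ty":0,"tz":0,"roll":0.6},{"tx":0,"ty":0,"tz":0,"roll":0.7},{"tx":0,"ty":0,"tz":0,"roll":0.8},{"tx":0,"ty":0,"tz":0,"roll":0.9},{"tx":0,"ty":0,"tz":0,"roll":1.0},{"tx":0,"ty":0,"tz":0,"roll":1.1},{"tx":0,"ty":0,"tz":0,"roll":1.2}], "grip": 0}}

```text
t: 12.28
eef_pos: [585.8, -101.2, 198.2]
tcp_rot: [-3.14, -0.002, 2.205]
ft_force: [-0.1, 0.1, -0.4]
opening: 0.008
grip_force: 0.0
```

{"name": "step_arm", "arguments": {"moves": [{"tx":0,"ty":0,"tz":0,"roll":0.1},{"tx":0,"ty":0,"tz":0,"roll":0.2},{"tx":0,"ty":0,"tz":0,"roll":0.3},{"tx":0,"ty":0,"tz":0,"roll":0.41},{"tx":0,"ty":0,"tz":0,"roll":0.41},{"tx":0,"ty":0,"tz":0,"roll":0.41}]}}

```text
t: 12.78
eef_pos: [586.1, -101.3, 198.4]
tcp_rot: [-3.14, -0.001, 1.803]
ft_force: [0.6, -0.4, -0.7]
opening: 0.007
grip_force: 0.0
```

Run:
```python
from h import *
s=optics.read_camera("scene");x=env.state();print(x["eef_pos"],x["ft_force"],x["moment"],x["tcp_rot"],x["opening"])
cv2.imwrite("pics/c6.png",cv2.resize(s["pixels"][130:290,165:365],None,fx=3.5,fy=3.5,interpolation=cv2.INTER_CUBIC))
```

```text
[ 586.2087392  -101.31392208  198.52958284] [ 0.21577252 -0.07358866 -0.16105482] [-0.0634163  -0.13749736 -0.0896318 ] [-3.14049399e+00 -4.21131079e-04  1.80361561e+00] 0.0020009063362516595
```

View pics/c6.png

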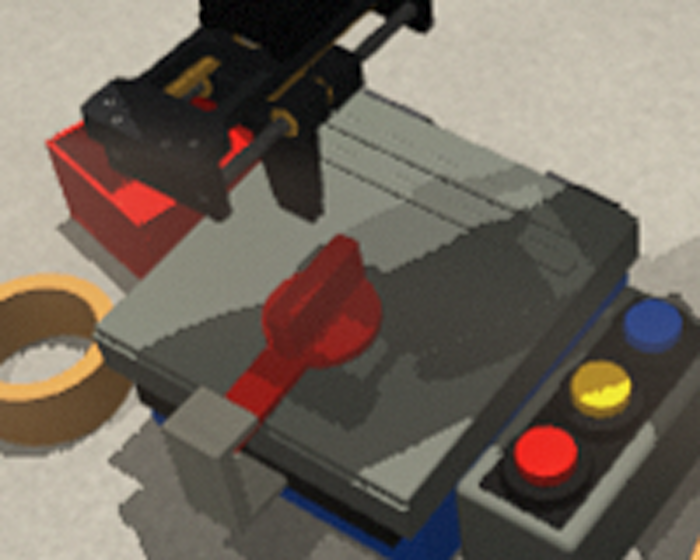

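The lid stays shut with the latch arm under the keeper, at about (250,400) in the crop. Next I go over the blue key with the fingers shut.

{"name": "step_arm", "arguments": {"moves": [{"tx":30,"ty":-20,"tz":0,"roll":0},{"tx":60,"ty":-40,"tz":0,"roll":0},{"tx":90,"ty":-61,"tz":0,"roll":0},{"tx":120,"ty":-82,"tz":0,"roll":0},{"tx":155,"ty":-105,"tz":0,"roll":0},{"tx":155,"ty":-105,"tz":20,"roll":0},{"tx":155,"ty":-105,"tz":45,"roll":0},{"tx":155,"ty":-105,"tz":70,"roll":0},{"tx":155,"ty":-105,"tz":84,"roll":0},{"tx":155,"ty":-105,"tz":84,"roll":0},{"tx":155,"ty":-105,"tz":84,"roll":0}]}}

```text
t: 13.75
eef_pos: [448.9, 25.7, 114.7]
tcp_rot: [-3.14, -0.0, 1.802]
ft_force: [-0.5, 0.5, -0.4]
opening: 0.002
grip_force: 0.0
```

{"name": "step_arm", "arguments": {"moves": [{"tx":0,"ty":0,"tz":4,"roll":0},{"tx":0,"ty":0,"tz":8,"roll":0},{"tx":0,"ty":0,"tz":11,"roll":0},{"tx":0,"ty":0,"tz":14,"roll":0},{"tx":0,"ty":0,"tz":14,"roll":0}]}}

```text
t: 14.17
eef_pos: [449.7, 25.7, 101.3]
tcp_rot: [3.14, 0.001, 1.8]
ft_force: [0.9, 0.0, 5.1]
opening: 0.006
grip_force: 2.7
```

{"name": "step_arm", "arguments": {"moves": [{"tx":0,"ty":0,"tz":1,"roll":0},{"tx":0,"ty":0,"tz":2,"roll":0},{"tx":0,"ty":0,"tz":2,"roll":0}]}}

```text
t: 14.42
eef_pos: [449.8, 25.7, 100.8]
tcp_rot: [3.139, 0.001, 1.8]
ft_force: [-6.1, -0.0, 32.1]
opening: 0.003
grip_force: 16.1
```

{"name": "step_arm", "arguments": {"moves": [{"tx":0,"ty":0,"tz":-2,"roll":0},{"tx":0,"ty":0,"tz":-4,"roll":0},{"tx":0,"ty":0,"tz":-5,"roll":0},{"tx":0,"ty":0,"tz":-5,"roll":0}]}}

```text
t: 14.75
eef_pos: [449.7, 25.7, 104.3]
tcp_rot: [3.14, 0.001, 1.8]
ft_force: [3.5, -0.5, 3.1]
opening: 0.006
grip_force: 1.5
```

The spring pushes back over several mm, so blue was fully down. Now to red, 110 mm along the row.

{"name": "step_arm", "arguments": {"moves": [{"tx":0,"ty":0,"tz":-10,"roll":0},{"tx":0,"ty":0,"tz":-22,"roll":0},{"tx":0,"ty":25,"tz":-22,"roll":0},{"tx":0,"ty":55,"tz":-22,"roll":0},{"tx":0,"ty":85,"tz":-22,"roll":0},{"tx":0,"ty":110,"tz":-22,"roll":0},{"tx":0,"ty":110,"tz":-14,"roll":0},{"tx":0,"ty":110,"tz":-9,"roll":0},{"tx":0,"ty":110,"tz":-9,"roll":0},{"tx":0,"ty":110,"tz":-9,"roll":0}]}}

```text
t: 15.58
eef_pos: [554.9, 50.6, 112.3]
tcp_rot: [-3.139, -0.0, 1.8]
ft_force: [-0.3, -0.5, -0.1]
opening: 0.004
grip_force: 0.0
```

{"name": "step_arm", "arguments": {"moves": [{"tx":0,"ty":0,"tz":3,"roll":0},{"tx":0,"ty":0,"tz":6,"roll":0},{"tx":0,"ty":0,"tz":9,"roll":0},{"tx":0,"ty":0,"tz":11,"roll":0},{"tx":0,"ty":0,"tz":12,"roll":0},{"tx":0,"ty":0,"tz":12,"roll":0}]}}

```text
t: 16.08
eef_pos: [556.0, 50.6, 101.3]
tcp_rot: [-3.141, 0.0, 1.8]
ft_force: [-2.0, -1.3, 6.5]
opening: 0.005
grip_force: 3.1
```

{"name": "step_arm", "arguments": {"moves": [{"tx":0,"ty":0,"tz":1,"roll":0},{"tx":0,"ty":0,"tz":2,"roll":0},{"tx":0,"ty":0,"tz":2,"roll":0}]}}

```text
t: 16.33
eef_pos: [556.1, 50.6, 100.9]
tcp_rot: [3.141, 0.001, 1.8]
ft_force: [-9.3, -1.2, 26.4]
opening: 0.003
grip_force: 13.0
```

Red is hard down as well. Now to yellow, 55 mm back.

{"name": "step_arm", "arguments": {"moves": [{"tx":0,"ty":0,"tz":-4,"roll":0},{"tx":0,"ty":0,"tz":-12,"roll":0},{"tx":0,"ty":0,"tz":-26,"roll":0},{"tx":0,"ty":-28,"tz":-26,"roll":0},{"tx":0,"ty":-55,"tz":-26,"roll":0},{"tx":0,"ty":-55,"tz":-18,"roll":0},{"tx":0,"ty":-55,"tz":-13,"roll":0},{"tx":0,"ty":-55,"tz":-13,"roll":0},{"tx":0,"ty":-55,"tz":-13,"roll":0}]}}

```text
t: 17.08
eef_pos: [503.5, 38.3, 111.7]
tcp_rot: [3.142, 0.0, 1.8]
ft_force: [1.0, 1.0, 0.8]
opening: 0.001
grip_force: 0.0
```

{"name": "step_arm", "arguments": {"moves": [{"tx":0,"ty":0,"tz":3,"roll":0},{"tx":0,"ty":0,"tz":6,"roll":0},{"tx":0,"ty":0,"tz":9,"roll":0},{"tx":0,"ty":0,"tz":11,"roll":0},{"tx":0,"ty":0,"tz":11,"roll":0}]}}

```text
t: 17.5
eef_pos: [503.5, 38.3, 101.3]
tcp_rot: [3.14, 0.0, 1.8]
ft_force: [2.1, 1.8, 5.5]
opening: 0.005
grip_force: 2.8
```

{"name": "step_arm", "arguments": {"moves": [{"tx":0,"ty":0,"tz":1,"roll":0},{"tx":0,"ty":0,"tz":2,"roll":0},{"tx":0,"ty":0,"tz":2,"roll":0}]}}

```text
t: 17.75
eef_pos: [503.6, 38.3, 100.8]
tcp_rot: [3.139, 0.001, 1.8]
ft_force: [-4.3, 1.3, 29.2]
opening: 0.003
grip_force: 14.5
```

{"name": "step_arm", "arguments": {"moves": [{"tx":0,"ty":0,"tz":-4,"roll":0},{"tx":0,"ty":0,"tz":-15,"roll":0},{"tx":0,"ty":0,"tz":-40,"roll":0},{"tx":0,"ty":0,"tz":-70,"roll":0},{"tx":0,"ty":0,"tz":-100,"roll":0},{"tx":0,"ty":0,"tz":-120,"roll":0},{"tx":0,"ty":0,"tz":-120,"roll":0},{"tx":0,"ty":0,"tz":-120,"roll":0}]}}

```text
t: 18.42
eef_pos: [502.8, 38.2, 219.4]
tcp_rot: [3.14, 0.001, 1.8]
ft_force: [0.3, -0.1, -0.9]
opening: 0.002
grip_force: 0.0
```

Run:
```python
from h import *
s=optics.read_camera("scene");x=env.state();print(x["eef_pos"],x["ft_force"])
cv2.imwrite("pics/c7.png",cv2.resize(s["pixels"][110:370,140:440],None,fx=2.3,fy=2.3,interpolation=cv2.INTER_CUBIC))
```

```text
[502.37637421  38.2533673  218.37974865] [-0.12689118 -0.22471967 -0.63063207]
```

View pics/c7.png

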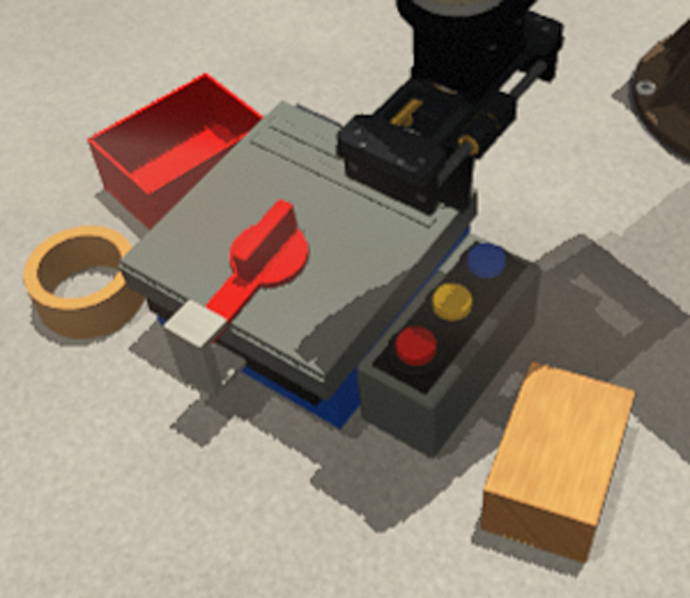

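The lid is shut with the latch under the keeper at about (215,305) in the crop. The keys are up at (415,347), (452,302) and (487,260), and the bin, tape and carton look undisturbed. I hand the job in.

```bash
python3 -c "
from cell import env
print(env.job_done())"
```

```text
the job is handed in; nothing more can be done
None
```

I handed the job in at about 18.5 s: the lid is seated and stays shut with the latch turned home under the keeper, blue, red and yellow were each pressed fully down in that order and released, and the bin, tape and carton look undisturbed in the last picture; no verdict came back.

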